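# Index the marking-out jig one hole on and prick the next centre

### The job

A wooden disc on the indexing table is being marked with six hole centres, and the one now under the prick punch is done. Using the fingertips only to press and push, with no grip on the handle, press the red plunger in, push the table round by its upright handle to the next hole clockwise (seen from above) and no farther hole, and let the plunger spring fully back up there. Then press the black punch knob down until its point bears firmly on the disc and let it spring back; prick the disc nowhere else and leave everything lying round the jig where it is.

Things in the scene. Friction and masses are not known exactly. Their poses are not given: they have to be found in the camera images.
- jig: Marking-out jig, bolted down: grey base, radius 125 mm, and fixed index plate, radius 120, top 48 mm up, with six 11 mm holes on a 105 mm radius, 60 degrees apart. Origin on the table's turning axis at the cabinet top, z up, x to the column (22 mm thick, 172 mm off, 174 mm high) whose arm (134-153 mm up) holds the punch over the disc. Black centre nut on the axis, top 102 mm up.
- turntable (a joint): Angle of the steel turntable (radius 90 mm, top 64 mm up) about the jig's z, rad, growing clockwise seen from above: 0 at the start (pin in its hole), 1.047 at the next hole. It carries the disc and a blue lug, out to 154 mm from the axis, with plunger and push handle, on the robot's side at start and end. It stays where it is left; turning takes 0.2 N m plus 0.25 N m per rad/s.
- plunger (a joint): Travel of the red plunger, m: 0 up (pin in a hole, table locked), growing as it is pressed straight down, stop at 0.014; pin clear of the plate beyond 0.010. Takes 3.5 N at the top, 7.5 N at the stop. Let go between holes, it rises only until its pin rubs under the plate (0.010) and jumps up when the next hole comes over it; the round nose finds the hole from 3 mm off.
- plunger_top (a point): Centre of the top of the plunger's red mushroom head (33 mm across), 132 mm from the turning axis, 99 mm above the cabinet when up; turns with the table and moves down with the plunger.
- pad_face (a point): Centre of the push face of the upright handle: black rubber, 44 mm wide radially, 63 to 126 mm above the cabinet, 132 mm from the axis. It stands 22 mm clockwise of the plunger head's centre and looks back at it: a finger that presses the head and moves clockwise comes up against it. y of this frame is the clockwise tangent (into the face), x points to the axis, z up.
- handle_pad: The rubber pad of the upright handle (the side to push on; 5 mm thick). Origin on the turning axis at the cabinet top.
- handle_plate: The steel plate behind the rubber pad (8 mm thick). Touching both sides of the handle at once counts as gripping it. Origin on the turning axis at the cabinet top.
- punch (a joint): Travel of the spring prick punch, m: 0 up, growing as its knob is pressed straight down; at 0.010 its point bears on the disc. Takes 2 N at the top, 3.5 N just above the disc.
- punch_top (a point): Centre of the top of the black punch knob (33 mm across), 55 mm from the turning axis towards the column, 190 mm above the cabinet when up; highest point of the jig.
- punch_point: The steel point of the punch, 10 mm above the disc when up. Origin on the punch's axis.
- blank: The wooden disc on the turntable, radius 78 mm, top 82 mm above the cabinet, with a pencilled hole circle of 55 mm radius; three of its six centres carry a dark prick mark. Origin on the turning axis.
- hammer: Small hammer with a black handle, 262 mm long, lying at the left. Bystander.
- chisel: Chisel with a wooden handle, 260 mm long, lying at the right. Bystander.
- tape_measure: Black and orange tape measure, 71 x 87 x 36 mm, at the left front. Bystander.
- pencil: Red pencil, 195 mm long, lying in front of the jig. Bystander.
- spare_disc: Finished wooden disc, radius 78 mm, 18 mm thick, lying at the right front. Bystander.

How it is judged:
On the way, in this order (a step that is already met when the one before it is completed fails the run):
1. the plunger is pressed in, its pin clear of the index plate (value of joint plunger above 0.0095 m), for 0.05 s.
2. the table stands at the next hole clockwise with the plunger sprung up in it (value of joint turntable between 1.0222 and 1.0722 rad and value of joint plunger below 0.003 m), for 0.2 s.
3. the punch point is pressed on the disc (contact force between punch_point and blank above 1 N), for 0.05 s.
At the end, for the whole second after the job is handed in: The table is locked and at rest at the next hole clockwise (within 0.025 rad of 1.047 rad), the plunger is back up (within 3 mm), the punch has borne on the disc there with at least 1 N and is back up (within 3 mm), and the bystanders have not been moved (all of step 2 and value of joint punch below 0.003 m and velocity of joint turntable between -0.02 and 0.02 rad/s); the robot touches nothing.
It fails at once if the table is turned well on towards the hole after the next, or the other way (value of joint turntable above 1.5 rad or value of joint turntable below -0.4 rad).
It fails at once if the punch is pressed on the disc anywhere but at the next hole with the table locked (contact force between punch_point and blank above 0.5 N and not (value of joint turntable between 1.0172 and 1.0772 rad and value of joint plunger below 0.003 m)).
It fails at once if the handle is gripped from both sides (contact force between the fingers and handle_pad above 1.5 N and contact force between the fingers and handle_plate above 1.5 N).
It fails at once if a bystander is moved by more than 20 mm (distance of any of hammer, chisel, tape_measure, pencil, spare_disc from where it was at the start of the episode above 0.02 m).
It also fails if it takes over 42 s, if anything falls off the work surface, if the arm or the gripper's body presses on something with over 40 N, if the wrist force passes 120 N, or if a joint passes its speed limit or range.

### The arm

A 6-joint arm with a two-finger parallel gripper is mounted at the origin on a cart in front of the work surface, level with it; the furniture and walls round the work are solid. World frame = base frame: x ahead of the robot, y to its left, z up, the work surface at z = 0. Lengths are in m, angles in rad, forces in N, time in s.
With the tool pointing down it reaches from about 0.35 to 0.775 m from the base axis. Payload 7.3 kg.
Tool frame: the origin (TCP) lies at the very end of the fingers, on their centre line; the grasp point (between the pads) lies 19 mm behind it; z points along the fingers, y is the direction in which the jaws open and shut (so a half turn about z gives the same grasp; the last joint's range is limited). The gripper opens to 92 mm and grips with 3 to 60 N. Pads are 19 mm wide; open, the fingers measure 130 mm over their backs; the gripper's body (75 mm by 190 mm) begins 47 mm behind the grasp point.
Start: joints at [1.15, 0.342, 1.524, -0, 1.275, -0.146], TCP at [0.142, 0.505, 0.227] pointing down, gripper open.
Joint ranges: [-2.53, 2.53], [-0.77, 2.02], [0.04, 2.7], [-1, 4.14], [0.28, 2.66], [-3.11, 3.11]. Speed limits (rad/s): [2.57, 2.57, 3.14, 3.14, 3.14, 3.14].

### API

Orientations are given as [roll, pitch, yaw] about the fixed x, y, z axes, in that order (R = Rz(yaw) Ry(pitch) Rx(roll)).
In Python, from cell import robot gives the robot as it stands. The module is installed in compiled form; this text tells all that it offers.
- The arm moves only by the tool carry_out, never from a script. Its argument "series" is a list of rows, each an object with "jaw": the opening in per cent of the stroke, from 0 (shut) to 100 (fully open); "travel": the shift along the tool's x, y, z in units of 60 mm (1.0 is 60 mm), a list of three; "twist": the turn about the tool's z in units of 6 degrees (1.0 is 6 degrees). A call has 1 to 8 rows; each row shifts and turns the commanded pose from where the row before left it, along the tool's axes as they then stand; what a row does not reach is not made up. A row lasts 1/8 s, in which the tool goes at most 62.5 mm and 10.7 degrees, less where a joint would pass 70% of its speed; a pose out of reach is approached as far as the arm can. A call is refused whole if a number of a shift passes 1 or a number of a turn 1, either way. A call with a gripper value outside its range is refused whole. The fingers move at their own pace and stop on an object; "squeeze" is the grip in N (left out, the last holds). Time passes only in rows, so rows that do not move let the fingers close. It gives the time, the measured TCP pose, the force and the opening at its end, in the units of the state.
- robot.observe(): the state, without advancing time (a new reading comes with each control period).
- robot.read_camera(name): name is "scene" or "top"; returns the picture (400x640x3 uint8, blue, green, red); there is no depth.
- robot.calibration(name): a dict with "intrinsics" (3x3 intrinsics, pixels), "cam_to_world" (4x4, takes a point from camera to world coordinates). Camera axes: x right, y up, looking along -z (the intrinsics and any distortion apply to the point x, -y, -z); pixel columns grow to the right and rows downward; lengths in m; the calibration is good to about 2 mm. A picture is of the moment at which its call begins. calibration takes no time and is no camera call.
- robot.hand_in(): hands the job in, once; it reports no verdict.
Trained networks look in the newest picture that a camera, given by its name, has taken for a name from the list of things; names that differ only in an ending like _2 or _b are one class to them, and where a whole thing is asked for, a point or a joint stands for the part that bears it (a point fixed in the world has none). Each returns a list of dicts, best first, with "score" (0 to 1); they miss things now and then, are a little off and sometimes report something else, mostly with a low value. They report only what shows in the picture. A call takes as long as a camera call.
- robot.regions_of(camera, query): "pixels" (400x640 bool, what is visible of it) and "xy" ([column, row] in pixels, amid what is visible of it).
The state is a dict: "time": time; "qpos": joint angles; "qvel": joint speeds; "joint_efforts": joint torques, N m; "tool_pos": TCP position; "tool_rot": TCP orientation; "contact_force": force on the tool from outside, world axes, zero at the start; "torque": the same for the moment, N m; "opening": finger opening in m.
Only numpy, scipy, OpenCV 4.12 (cv2) and the standard library are available. Lean on these libraries where they do the work, as an engineer would, in place of code of your own. Each camera call takes 0.05 s, during which the arm holds its last target. There are 200 camera calls.

## Working session

There is one attempt and no reset: what is moved stays moved. The work goes in short steps, Python scripts to look and compute and a tool call to move; the robot and the scene stay as the last step left them, time stands still between calls to the robot, and variables do not carry over. Pictures are saved under pics/ and viewed, about 8 in all and at most 12, crops included, and the job is handed in when it is done.

Besides the shell and the picture viewer there is one more tool, called after "Emit:" in YAML: its name, and indented under it one key for each argument. carry_out: Moves the arm, as the interface text tells. Its arguments: {"type":"object","properties":{"series":{"type":"array"},"squeeze":{"type":"number"}},"required":["series"]}

```bash
mkdir -p pics; cat > h.py <<'E'
import numpy as np, cv2
from cell import robot
def proj(cam,P):
    c=robot.calibration(cam);K=np.array(c["intrinsics"]);T=np.linalg.inv(np.array(c["cam_to_world"]))
    P=np.atleast_2d(P);q=P@T[:3,:3].T+T[:3,3];q=q*[1,-1,-1];u=q@K.T
    return u[:,:2]/u[:,2:]
def unproj(cam,uv,z):
    c=robot.calibration(cam);K=np.array(c["intrinsics"]);M=np.array(c["cam_to_world"])
    d=np.linalg.inv(K)@[uv[0],uv[1],1];d=M[:3,:3]@(d*[1,-1,-1]);o=M[:3,3]
    return o+d*(z-o[2])/d[2]
E
python3 - <<'E'
from h import *
print(robot.calibration("top"))
print(robot.calibration("scene"))
ims=[]
for c in("top","scene"):
    im=robot.read_camera(c);cv2.imwrite(f"pics/{c}0.png",im)
Z=dict(plunger_top=.099,punch_top=.19,blank=.082,handle_pad=.126,pad_face=.126,jig=.048)
for c in("top","scene"):
    for n,z in Z.items():
        for r in robot.regions_of(c,n)[:2]: print(c,n,round(r["score"],2),np.round(r["xy"],1),r["pixels"].sum(),unproj(c,r["xy"],z).round(4))
s=robot.observe();print(s)
E
```

```text
{'intrinsics': array([[369.38214049,   0.        , 321.05968456],
       [  0.        , 369.38214049, 198.73341455],
       [  0.        ,   0.        ,   1.        ]]), 'cam_to_world': array([[-0.01490627,  0.9917008 , -0.12770017,  0.42176205],
       [-0.99978301, -0.01292406,  0.01633699,  0.01305436],
       [ 0.014551  ,  0.12791599,  0.99167826,  0.99978867],
       [ 0.        ,  0.        ,  0.        ,  1.        ]])}
{'intrinsics': array([[450.91605411,   0.        , 316.52598602],
       [  0.        , 450.91605411, 206.63778803],
       [  0.        ,   0.        ,   1.        ]]), 'cam_to_world': array([[ 0.76684713,  0.34394395, -0.54189301, -0.10068716],
       [-0.64173928,  0.42505836, -0.6383542 , -0.73713227],
       [ 0.01077809,  0.83727412,  0.54667713,  0.77696824],
       [ 0.        ,  0.        ,  0.        ,  1.        ]])}
top plunger_top 0.45 [319.1 220.7] 156 [0.4838 0.0038 0.099 ]
top punch_top 0.43 [300.2 143.3] 159 [0.6525 0.0448 0.19  ]
top blank 0.96 [295.9 175.1] 2808 [0.6009 0.0605 0.082 ]
top handle_pad 0.55 [296.6 139.5] 156 [0.6804 0.056  0.12
[... 402 characters left out ...]
[0.6285 0.0816 0.048 ]
{'time': 0.7, 'qpos': array([ 1.14997645e+00,  3.41960639e-01,  1.52409801e+00, -3.53589681e-05,
        1.27541040e+00, -1.45979222e-01]), 'qvel': array([ 8.84451559e-06,  1.56526151e-03,  2.18243056e-03, -4.35997084e-04,
        6.28996350e-04,  2.54217331e-03]), 'joint_efforts': array([ 6.24646927e-04, -4.31031919e+01, -2.44453043e+01,  7.18696020e-02,
        4.84298298e-02,  2.98625935e-05]), 'tool_pos': array([0.14246632, 0.50531572, 0.22676165]), 'tool_rot': array([3.14147528e+00, 5.14493248e-05, 2.86676229e+00]), 'contact_force': array([ 0.80324676, -0.36445293, -0.05163893]), 'torque': array([0.04346824, 0.00374067, 0.01520051]), 'opening': 0.0918217437736768}
```

View pics/top0.png

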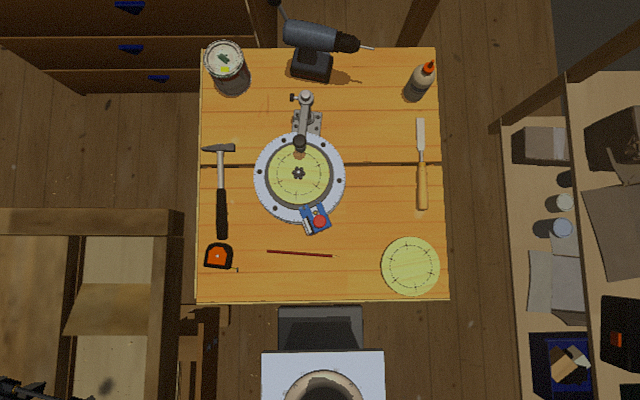

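View pics/scene0.png

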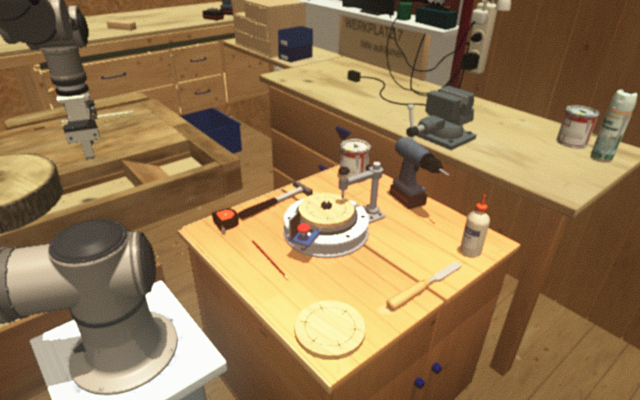

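```bash
python3 - <<'E'
from h import *
from scipy.optimize import least_squares
im=cv2.imread("pics/top0.png")
b,g,r=[im[...,i].astype(int) for i in range(3)]
red=(r>130)&(g<80)&(b<80); 
n,l,st,ce=cv2.connectedComponentsWithStats(red.astype(np.uint8))
for i in range(1,n):
    if st[i,4]>30: print("red",ce[i],st[i])
print("nut",unproj("top",(299,173),.102))
jr=robot.regions_of("top","jig")
# plate: bright ring
V=(np.minimum(np.minimum(r,g),b)>120).astype(np.uint8); V[:125]=0;V[230:]=0;V[:,:245]=0;V[:,355:]=0
cs,_=cv2.findContours(V,cv2.RETR_EXTERNAL,cv2.CHAIN_APPROX_NONE);c=max(cs,key=len)
P=np.array([unproj("top",p[0],.048)[:2] for p in c])
f=lambda x:np.hypot(*(P-x[:2]).T)-.12
s=least_squares(f,[.6,.06],loss="cauchy",f_scale=.0015);print("centre",s.x,len(P),np.median(abs(f(s.x))))
cv2.imwrite("pics/top0c.png",cv2.resize(im[80:260,235:365],None,fx=4.5,fy=4.5,interpolation=cv2.INTER_CUBIC)[:,:][:810][0:800].copy()[:600+200][::1])
z=cv2.resize(im[85:245,240:360],(450,600),interpolation=cv2.INTER_CUBIC)
i2=cv2.imread("pics/scene0.png")
z2=cv2.resize(i2[155:265,270:390],(350,321),interpolation=cv2.INTER_CUBIC)
o=np.zeros((600,800,3),np.uint8);o[:,:450]=z;o[:321,450:]=z2;cv2.imwrite("pics/z1.png",o)
E
```

```text
red [427.98181818  67.61818182] [424  62  10  10  55]
red [319.256 220.52 ] [313 215  13  12 125]
red [216.91320755 255.6490566 ] [207 247  20  18 265]
nut [0.60218792 0.05181794 0.102     ]
centre [0.60624506 0.05266552] 302 0.004550227869788745
```

View pics/z1.png

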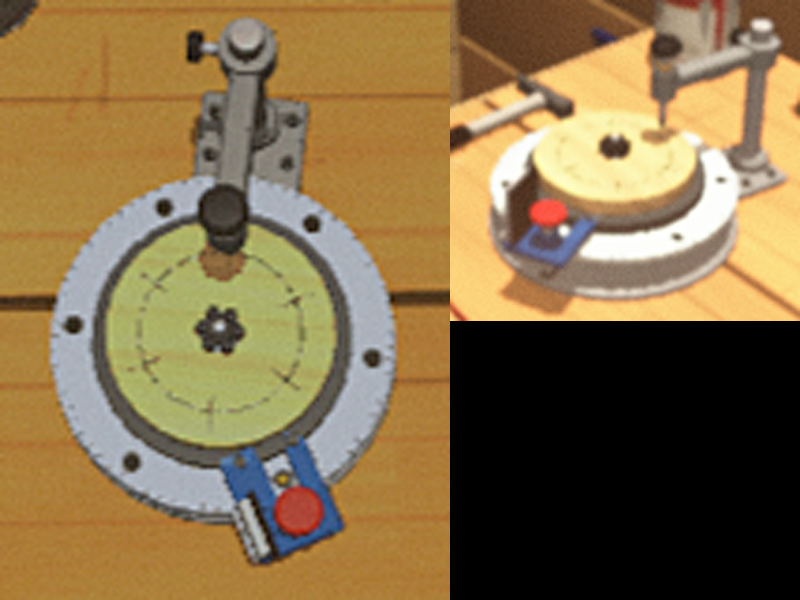

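```bash
cat > fit.py <<'E'
from h import *
from scipy.optimize import least_squares
Z=lambda u,v:(u/3.75+240-.37,v/3.75+85-.37)
H=[Z(*p) for p in [(132,461),(73,324),(164,207),(312,223),(372,357)]]
obs=np.array(H+[Z(219,328),Z(224,207),Z(248,38),(319.26,220.5)])
def model(x):
    cx,cy,yaw,a=x
    pts=[[cx+.105*np.cos(a-k*np.pi/3),cy+.105*np.sin(a-k*np.pi/3),.048] for k in range(1,6)]
    d=np.array([np.cos(yaw),np.sin(yaw)])
    pts+=[[cx,cy,.102],[cx+.055*d[0],cy+.055*d[1],.19],[cx+.172*d[0],cy+.172*d[1],.174],
          [cx+.132*np.cos(a),cy+.132*np.sin(a),.099]]
    return np.array(pts)
f=lambda x:(proj("top",model(x))-obs).ravel()
s=least_squares(f,[.602,.05,0,np.radians(200)],loss="soft_l1");x=s.x
if __name__=="__main__":
    print(x.round(4),np.degrees(x[2:]));print(f(x).reshape(-1,2).round(2));print(model(x)[-4:].round(4))
    print("end plunger",x[:2]+.132*np.array([np.cos(x[3]-np.pi/3),np.sin(x[3]-np.pi/3)]))
    print(proj("scene",model(x)[[5,6,8]]).round(1))
E
python3 fit.py
```

```text
[ 0.6058  0.0542 -0.1338  3.5395] [ -7.66478065 202.79970187]
[[-0.17  0.26]
 [ 0.03  0.2 ]
 [-0.    0.11]
 [-0.07  0.26]
 [ 0.04  0.35]
 [-0.   -0.54]
 [-0.1   0.11]
 [ 0.12 -1.1 ]
 [ 0.15  0.04]]
[[0.6058 0.0542 0.102 ]
 [0.6603 0.0469 0.19  ]
 [0.7763 0.0313 0.174 ]
 [0.4842 0.003  0.099 ]]
end plunger [0.50069779 0.13400687]
[[326.1 201.5]
 [343.6 168.8]
 [303.4 226.8]]
```

```bash
cat > plan.py <<'E'
from fit import *
from scipy.spatial.transform import Rotation as Ro
def tgt(th,off=6.,r=132.):  # pose at table angle th, finger offset mm along cw tangent
    a=x[3]-th;t=np.array([np.sin(a),-np.cos(a)])
    return x[:2]+r/1000*np.array([np.cos(a),np.sin(a)])+off/1000*t, np.arctan2(t[1],t[0])
def go(p,z,yaw):
    s=robot.observe();R=Ro.from_euler("xyz",s["tool_rot"]);d=np.array([*p,z])-s["tool_pos"]
    y=Ro.from_euler("xyz",s["tool_rot"]).as_matrix();yc=np.arctan2(y[1,0],y[0,0])
    tw=-np.degrees((yaw-yc+np.pi)%(2*np.pi)-np.pi)/6
    dn=Ro.from_euler("xyz",[np.pi,0,yaw]).as_matrix()
    print("target",p.round(4),z,"twist",tw.round(2),"travel now-axes",(R.inv().apply(d)/.06).round(3),"after twist",(dn.T@d/.06).round(3),"F",s["contact_force"].round(2),"t",s["time"])
E
python3 -c "
from plan import *
go(*[(p,.227,y) for p,y in [tgt(0)]][0])"
```

```text
target [0.4818 0.0086] 0.227 twist 8.58 travel now-axes [-7.691e+00 -6.433e+00 -5.000e-03] after twist [-9.824e+00  2.006e+00 -4.000e-03] F [-0.52 -1.14 -0.2 ] t 0.75
```

Emit:
carry_out:
  series:
    - {"jaw":0,"travel":[0,0,0],"twist":1}
    - {"jaw":0,"travel":[0,0,0],"twist":1}
    - {"jaw":0,"travel":[0,0,0],"twist":1}
    - {"jaw":0,"travel":[0,0,0],"twist":1}
    - {"jaw":0,"travel":[0,0,0],"twist":1}
    - {"jaw":0,"travel":[0,0,0],"twist":1}
    - {"jaw":0,"travel":[0,0,0],"twist":1}
    - {"jaw":0,"travel":[0,0,0],"twist":1}

```text
time: 1.75
tool_pos: [0.1424, 0.5053, 0.2268]
tool_rot: [3.142, -0.0, 2.026]
contact_force: [-0.1, -0.1, 0.6]
opening: 0.0165
```

Emit:
carry_out:
  series:
    - {"jaw":0,"travel":[0,0,0],"twist":0.55}
    - {"jaw":0,"travel":[-0.9,0.18,0],"twist":0}
    - {"jaw":0,"travel":[-0.9,0.18,0],"twist":0}
    - {"jaw":0,"travel":[-0.9,0.18,0],"twist":0}
    - {"jaw":0,"travel":[-0.9,0.18,0],"twist":0}
    - {"jaw":0,"travel":[-0.9,0.18,0],"twist":0}
    - {"jaw":0,"travel":[-0.9,0.18,0],"twist":0}
    - {"jaw":0,"travel":[-0.9,0.18,0],"twist":0}

```text
time: 2.75
tool_pos: [0.3604, 0.1852, 0.227]
tool_rot: [3.14, -0.0, 1.971]
contact_force: [0.9, -0.0, 0.2]
opening: 0.0007
```

Emit:
carry_out:
  series:
    - {"jaw":0,"travel":[-0.9,0.18,0],"twist":0}
    - {"jaw":0,"travel":[-0.9,0.18,0],"twist":0}
    - {"jaw":0,"travel":[-0.9,0.18,0],"twist":0}
    - {"jaw":0,"travel":[0,0,0],"twist":0}

```text
time: 3.25
tool_pos: [0.4541, 0.0474, 0.2265]
tool_rot: [3.141, 0.001, 1.967]
contact_force: [-1.2, -0.8, 0.2]
opening: 0.0005
```

```bash
python3 -c "
from plan import *
p,y=tgt(0);go(p,.115,y);print(robot.observe()['tool_pos'],robot.observe()['opening'])"
```

```text
target [0.4818 0.0086] 0.115 twist -0.02 travel now-axes [-0.773  0.176  1.859] after twist [-0.775  0.175  1.859] F [-1.22 -0.79  0.17] t 3.25
[0.45414629 0.04736218 0.22651546] 0.000455423747048464
```

Emit:
carry_out:
  series:
    - {"jaw":0,"travel":[-0.77,0.175,0],"twist":0}
    - {"jaw":0,"travel":[0,0,0],"twist":0}
    - {"jaw":0,"travel":[0,0,0.6],"twist":0}
    - {"jaw":0,"travel":[0,0,0.6],"twist":0}
    - {"jaw":0,"travel":[0,0,0.45],"twist":0}
    - {"jaw":0,"travel":[0,0,0.2],"twist":0}
    - {"jaw":0,"travel":[0,0,0],"twist":0}

```text
time: 4.12
tool_pos: [0.4797, 0.0126, 0.1156]
tool_rot: [-3.141, -0.001, 1.972]
contact_force: [0.5, -0.5, 0.6]
opening: 0.0001
```

```bash
python3 -c "
from plan import *
p,y=tgt(0);go(p,.0865,y)
im=robot.read_camera('top');im2=robot.read_camera('scene')
a=cv2.resize(im[150:250,270:370],(400,400),interpolation=2);b=cv2.resize(im2[180:260,260:340],(400,400),interpolation=2)
cv2.imwrite('pics/z2.png',np.hstack([a,b]))"
```

```text
target [0.4818 0.0086] 0.0865 twist 0.03 travel now-axes [-0.076  0.008  0.485] after twist [-0.075  0.008  0.485] F [ 0.47 -0.47  0.64] t 4.125
```

View pics/z2.png

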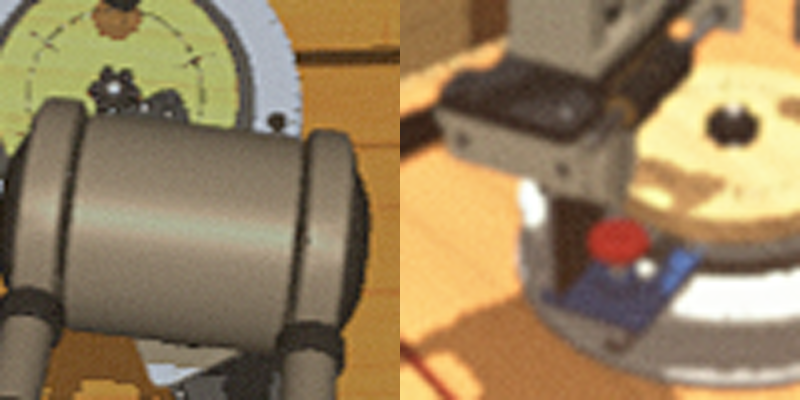

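Emit:
carry_out:
  series:
    - {"jaw":0,"travel":[-0.075,0,0],"twist":0}
    - {"jaw":0,"travel":[0,0,0.2],"twist":0}
    - {"jaw":0,"travel":[0,0,0.1],"twist":0}
    - {"jaw":0,"travel":[0,0,0],"twist":0}

```text
time: 4.72
tool_pos: [0.4817, 0.0075, 0.0974]
tool_rot: [-3.141, -0.0, 1.971]
contact_force: [-0.6, -0.7, 4.8]
opening: 0.0005
```

Emit:
carry_out:
  series:
    - {"jaw":0,"travel":[0,0,0.1],"twist":0}
    - {"jaw":0,"travel":[0,0,0.1],"twist":0}
    - {"jaw":0,"travel":[0,0,0],"twist":0}

```text
time: 5.1
tool_pos: [0.4819, 0.0075, 0.0859]
tool_rot: [-3.141, 0.0, 1.971]
contact_force: [-1.9, -0.4, 7.1]
opening: 0.0005
```

Emit:
carry_out:
  series:
    - {"jaw":0,"travel":[0.06,0,0],"twist":0}
    - {"jaw":0,"travel":[0.065,0,0],"twist":0}
    - {"jaw":0,"travel":[0.115,0.014,0],"twist":0.5}
    - {"jaw":0,"travel":[0.115,0.014,0],"twist":0.5}
    - {"jaw":0,"travel":[0.115,0.014,0],"twist":0.5}
    - {"jaw":0,"travel":[0.115,0.014,0],"twist":0.5}

```text
time: 5.85
tool_pos: [0.474, 0.0415, 0.0865]
tool_rot: [3.14, 0.001, 1.76]
contact_force: [-0.8, -2.1, 7.4]
opening: 0.0002
```

```bash
cat >> plan.py <<'E'
def stat(off=12.5):
    s=robot.observe();d=s["tool_pos"][:2]-x[:2];r=np.hypot(*d);ang=np.arctan2(d[1],d[0])
    R=Ro.from_euler("xyz",s["tool_rot"]).as_matrix();yaw=np.arctan2(R[1,0],R[0,0])
    w=lambda v:np.degrees((v+np.pi)%(2*np.pi)-np.pi)
    print("t",s["time"],"tool angle",w(x[3]-ang).round(2),"table if touching",(w(x[3]-ang)-np.degrees(np.arctan(off/132))).round(2),"yaw turn",w(x[3]-np.pi/2-yaw).round(2),"r",(r*1000).round(1),"z",s["tool_pos"][2].round(4),"F tool",(R.T@s["contact_force"]).round(1))
E
python3 -c "
from plan import *
stat()"
```

```text
t 5.85 tool angle 17.3 table if touching 11.89 yaw turn 11.94 r 132.4 z 0.0865 F tool [-1.9 -1.2 -7.4]
```

Emit:
carry_out:
  series:
    - {"jaw":0,"travel":[0.115,0.014,0],"twist":0.5}
    - {"jaw":0,"travel":[0.115,0.014,0],"twist":0.5}
    - {"jaw":0,"travel":[0.115,0.014,0],"twist":0.5}
    - {"jaw":0,"travel":[0.115,0.014,0],"twist":0.5}
    - {"jaw":0,"travel":[0.115,0.014,0],"twist":0.5}
    - {"jaw":0,"travel":[0.115,0.014,0],"twist":0.5}
    - {"jaw":0,"travel":[0.115,0.014,0],"twist":0.5}
    - {"jaw":0,"travel":[0.115,0.014,0],"twist":0.5}

```text
time: 6.85
tool_pos: [0.4802, 0.0965, 0.0865]
tool_rot: [3.14, 0.0, 1.341]
contact_force: [-0.9, -2.4, 7.1]
opening: 0.0003
```

```bash
python3 -c "
from plan import *
stat()"
```

```text
t 6.85 tool angle 41.41 table if touching 36.0 yaw turn 35.94 r 132.6 z 0.0865 F tool [-2.5 -0.3 -7.1]
```

Emit:
carry_out:
  series:
    - {"jaw":0,"travel":[0.115,0.014,0],"twist":0.5}
    - {"jaw":0,"travel":[0.115,0.014,0],"twist":0.5}
    - {"jaw":0,"travel":[0.115,0.014,0],"twist":0.5}
    - {"jaw":0,"travel":[0.115,0.014,0],"twist":0.5}
    - {"jaw":0,"travel":[0,0,0],"twist":0}
    - {"jaw":0,"travel":[0,0,-0.17],"twist":0}
    - {"jaw":0,"travel":[0,0,-0.17],"twist":0}
    - {"jaw":0,"travel":[0,0,0],"twist":0}

```text
time: 7.85
tool_pos: [0.4915, 0.1219, 0.107]
tool_rot: [3.14, -0.001, 1.134]
contact_force: [0.4, 0.8, -0.5]
opening: 0.0003
```

```bash
python3 -c "
from plan import *
stat()"
```

```text
t 7.85 tool angle 53.43 table if touching 48.02 yaw turn 47.85 r 132.8 z 0.107 F tool [0.9 0.  0.5]
```

Emit:
carry_out:
  series:
    - {"jaw":0,"travel":[0.0575,0.006,0],"twist":0.25}
    - {"jaw":0,"travel":[0.0575,0.006,0],"twist":0.25}
    - {"jaw":0,"travel":[0.0575,0.006,0],"twist":0.25}
    - {"jaw":0,"travel":[0.0575,0.006,0],"twist":0.25}
    - {"jaw":0,"travel":[0.0575,0.006,0],"twist":0.25}
    - {"jaw":0,"travel":[0.0575,0.006,0],"twist":0.25}
    - {"jaw":0,"travel":[0,0,0],"twist":0}

```text
time: 8.72
tool_pos: [0.5034, 0.1394, 0.106]
tool_rot: [3.142, -0.001, 0.976]
contact_force: [-0.9, 0.5, 0.6]
opening: 0.0002
```

```bash
python3 -c "
from plan import *
stat()"
```

```text
t 8.725 tool angle 62.54 table if touching 57.13 yaw turn 56.86 r 133.2 z 0.106 F tool [-0.1 -1.  -0.6]
```

Emit:
carry_out:
  series:
    - {"jaw":0,"travel":[0.038,0.004,0],"twist":0.16}
    - {"jaw":0,"travel":[0.019,0.002,0],"twist":0.08}
    - {"jaw":0,"travel":[0.019,0.002,0],"twist":0.08}
    - {"jaw":0,"travel":[0.019,0.002,0],"twist":0.08}
    - {"jaw":0,"travel":[0,0,0],"twist":0}

```text
time: 9.35
tool_pos: [0.5068, 0.1433, 0.1061]
tool_rot: [-3.142, -0.0, 0.935]
contact_force: [-0.9, -0.4, 0.5]
opening: 0.0002
```

```bash
python3 -c "
from plan import *
stat()"
```

```text
t 9.35 tool angle 64.77 table if touching 59.36 yaw turn 59.25 r 133.2 z 0.1061 F tool [-0.8 -0.4 -0.5]
```

Push on in small steps and watch for the lock's resistance.

Emit:
carry_out:
  series:
    - {"jaw":0,"travel":[0.019,0.002,0],"twist":0.08}
    - {"jaw":0,"travel":[0.019,0.002,0],"twist":0.08}
    - {"jaw":0,"travel":[0,0,0],"twist":0}

```text
time: 9.72
tool_pos: [0.5077, 0.1445, 0.1061]
tool_rot: [-3.141, 0.002, 0.918]
contact_force: [-4.7, -4.7, 3.1]
opening: 0.0006
```

```bash
python3 -c "
from plan import *
stat()
im2=robot.read_camera('scene')
cv2.imwrite('pics/z3.png',cv2.resize(im2[150:250,270:390],(720,600),interpolation=2))"
```

```text
t 9.725 tool angle 65.41 table if touching 60.0 yaw turn 60.22 r 133.3 z 0.1061 F tool [-6.6 -0.9 -3.1]
```

View pics/z3.png

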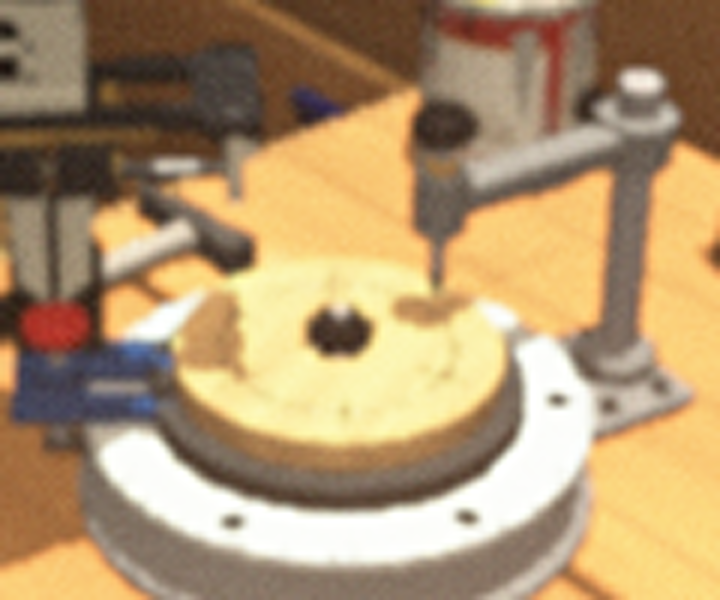

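Emit:
carry_out:
  series:
    - {"jaw":0,"travel":[-0.1,0,0],"twist":0}
    - {"jaw":0,"travel":[0,0,0],"twist":0}
    - {"jaw":0,"travel":[0,0,-0.5],"twist":0}
    - {"jaw":0,"travel":[0,0,-0.8],"twist":0}
    - {"jaw":0,"travel":[0,0,-0.8],"twist":0}
    - {"jaw":0,"travel":[0,0,0],"twist":0}

```text
time: 10.52
tool_pos: [0.507, 0.1406, 0.2361]
tool_rot: [3.135, -0.007, 0.918]
contact_force: [0.3, 0.8, -0.3]
opening: 0.0
```

```bash
python3 -c "
from plan import *
im=robot.read_camera('top');im2=robot.read_camera('scene')
a=cv2.resize(im[100:250,240:360],(400,500),interpolation=2);b=cv2.resize(im2[160:260,260:340],(400,500),interpolation=2)
cv2.imwrite('pics/z4.png',np.hstack([a,b]))
p,y=tgt(np.pi/3)
q=np.array([*p,.099]);q[:2]=tgt(np.pi/3,0)[0]
print('head up/pressed expected scene',proj('scene',[q,q-[0,0,.01]]).round(1))
c=im2.astype(int);m=(c[...,2]>130)&(c[...,1]<80)&(c[...,0]<80)
n,l,st,ce=cv2.connectedComponentsWithStats(m.astype(np.uint8))
for i in range(1,n):
    if st[i,4]>40: print('red',ce[i].round(1),st[i])
R=robot.observe()['tool_rot']
go(model(x)[6][:2],.215,R[2])"
```

```text
head up/pressed expected scene [[278.7 203.2]
 [278.8 206.2]]
red [358.8 156.5] [350 153  16  15  49]
red [482.7 199.5] [476 194  11  11  42]
red [278.8 203.8] [274 200  11   8  65]
target [0.6603 0.0469] 0.215 twist -0.0 travel now-axes [0.339 3.006 0.285] after twist [0.339 3.006 0.283] F [-0.01 -0.4  -0.82] t 10.625
```

View pics/z4.png

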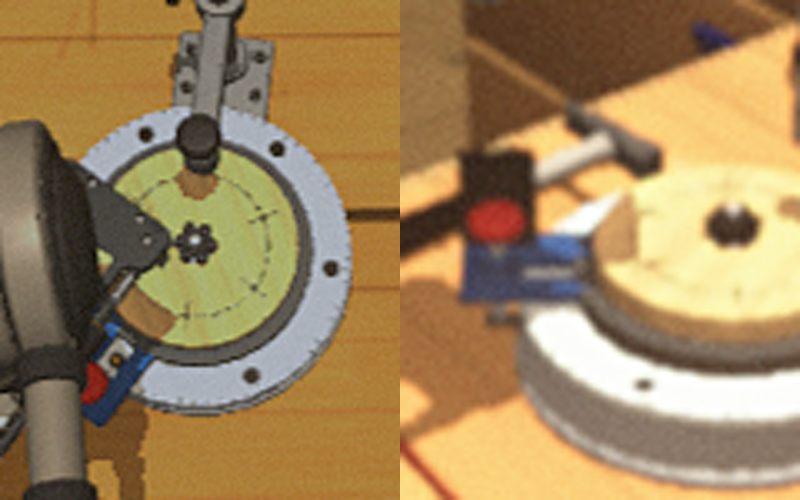

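Emit:
carry_out:
  series:
    - {"jaw":0,"travel":[0.085,0.75,0],"twist":0}
    - {"jaw":0,"travel":[0.085,0.75,0],"twist":0}
    - {"jaw":0,"travel":[0.085,0.75,0],"twist":0}
    - {"jaw":0,"travel":[0.085,0.75,0],"twist":0}
    - {"jaw":0,"travel":[0,0,0],"twist":0}

```text
time: 11.25
tool_pos: [0.6611, 0.045, 0.2282]
tool_rot: [-3.138, 0.003, 0.915]
contact_force: [-0.7, 0.3, -0.6]
opening: 0.0003
```

```bash
python3 -c "
from plan import *
R=robot.observe()['tool_rot']
go(model(x)[6][:2],.195,R[2])"
```

```text
target [0.6603 0.0469] 0.195 twist -0.0 travel now-axes [ 0.019 -0.027  0.554] after twist [ 0.018 -0.029  0.554] F [-0.73  0.26 -0.55] t 11.25
```

Emit:
carry_out:
  series:
    - {"jaw":0,"travel":[0.02,-0.03,0.2],"twist":0}
    - {"jaw":0,"travel":[0,0,0.25],"twist":0}
    - {"jaw":0,"travel":[0,0,0.12],"twist":0}
    - {"jaw":0,"travel":[0,0,0.1],"twist":0}
    - {"jaw":0,"travel":[0,0,0],"twist":0}

```text
time: 11.88
tool_pos: [0.6592, 0.0493, 0.1917]
tool_rot: [-3.141, 0.0, 0.918]
contact_force: [0.2, -0.7, 0.4]
opening: 0.0007
```

Emit:
carry_out:
  series:
    - {"jaw":0,"travel":[0,0,0.1],"twist":0}
    - {"jaw":0,"travel":[0,0,0.08],"twist":0}
    - {"jaw":0,"travel":[0,0,0.02],"twist":0}
    - {"jaw":0,"travel":[0,0,0],"twist":0}

```text
time: 12.38
tool_pos: [0.6598, 0.0491, 0.1805]
tool_rot: [3.141, -0.001, 0.918]
contact_force: [-0.5, 1.3, 4.5]
opening: 0.0002
```

Emit:
carry_out:
  series:
    - {"jaw":0,"travel":[0,0,0.02],"twist":0}
    - {"jaw":0,"travel":[0,0,0.02],"twist":0}
    - {"jaw":0,"travel":[0,0,0],"twist":0}

```text
time: 12.75
tool_pos: [0.6599, 0.0492, 0.1794]
tool_rot: [3.14, -0.002, 0.918]
contact_force: [-2.1, 1.1, 10.4]
opening: 0.0003
```

Emit:
carry_out:
  series:
    - {"jaw":0,"travel":[0,0,0.02],"twist":0}
    - {"jaw":0,"travel":[0,0,0],"twist":0}

```text
time: 13.0
tool_pos: [0.6599, 0.0491, 0.179]
tool_rot: [3.139, -0.002, 0.918]
contact_force: [-3.6, 0.8, 13.6]
opening: 0.0009
```

Emit:
carry_out:
  series:
    - {"jaw":0,"travel":[0,0,-0.2],"twist":0}
    - {"jaw":0,"travel":[0,0,-0.4],"twist":0}
    - {"jaw":0,"travel":[0,0,-0.5],"twist":0}
    - {"jaw":0,"travel":[0,-0.8,0],"twist":0}
    - {"jaw":0,"travel":[0,-0.8,0],"twist":0}
    - {"jaw":0,"travel":[0,-0.8,0],"twist":0}
    - {"jaw":0,"travel":[0,-0.8,0],"twist":0}
    - {"jaw":0,"travel":[0,0,0],"twist":0}

```text
time: 14.0
tool_pos: [0.5044, 0.1673, 0.2425]
tool_rot: [-3.14, 0.001, 0.921]
contact_force: [0.8, -1.1, -0.3]
opening: 0.0002
```

```bash
python3 -c "
from plan import *
im=robot.read_camera('top');im2=robot.read_camera('scene')
a=cv2.resize(im[40:300,190:450],(500,500),interpolation=2);b=cv2.resize(im2[150:250,270:330],(300,500),interpolation=2)
cv2.imwrite('pics/z5.png',np.hstack([a,b]))
c=im2.astype(int);m=(c[...,2]>130)&(c[...,1]<80)&(c[...,0]<80)
n,l,st,ce=cv2.connectedComponentsWithStats(m.astype(np.uint8))
for i in range(1,n):
    if st[i,4]>40: print('red',ce[i].round(1),st[i])
i0=cv2.imread('pics/scene0.png').astype(int)
k=np.s_[160:200,335:352];print('punch area diff to start',abs(c[k]-i0[k]).mean())
print(robot.observe()['contact_force'],robot.observe()['time'])"
```

```text
red [358.7 156.5] [350 153  16  15  46]
red [482.5 199.9] [476 194  10  11  44]
red [278.9 203.9] [274 200  11   8  67]
punch area diff to start 3.0446078431372547
[-0.10275118 -0.42729655  0.13293509] 14.1
```

View pics/z5.png

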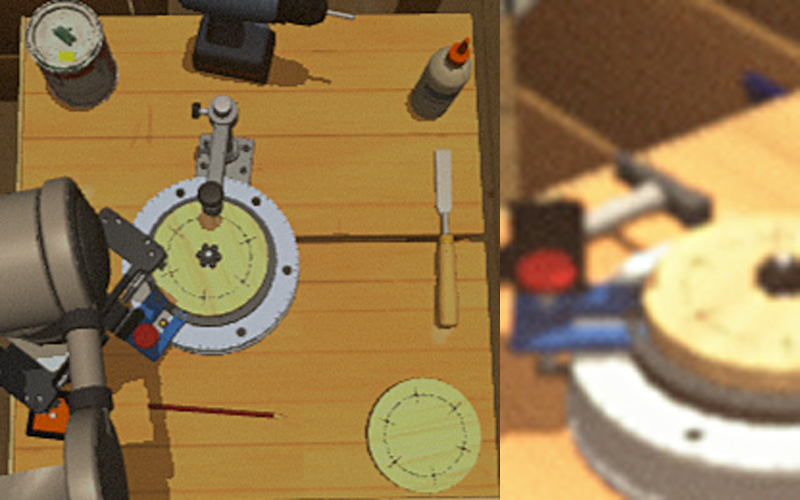

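```bash
python3 -c "
from cell import robot
print(robot.hand_in())"
```

```text
the job is handed in; nothing more can be done
None
```

I did the job with the gripper shut, only pressing and pushing, and handed it in at about 14 s of the 42 s. No verdict was reported.

- **Indexing:** I pressed the plunger in about 13 mm, at 7 N, and pushed the handle round. At about 48° I let the plunger rub under the plate, then pushed on slowly. The lock stopped the table at 60.0°, with the push force rising to 6.6 N.
- **Punching:** I pressed the punch knob 10–11 mm. The force reached 13.6 N, against the 3.5 N the spring takes just above the disc, so the point bore firmly. I then released it and backed the arm away.

**Last checks:**
- The red plunger head was within 0.7 px of its expected "up" position at the next hole.
- The punch area matched the start picture, so I take the punch to be back up.
- The pencil, chisel and spare disc looked unmoved in the last picture. The tape measure was partly hidden by the arm there. The hammer's handle was hidden and only its head showed, in the scene view. I made no measured check on any of them, but the arm never worked near them.
- Contact force was about zero with the arm clear.

No check failed or disagreed.

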